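# Sort the fittings on the garage bench

### The job

Clear up the bench: put the two garden-watering parts (the orange hose connector and the green sprinkler head) in the green bin, the two plumbing fittings (the copper tee and the brass coupling) in the red bin, and the torch, which you have to ease up out of the tight cutout of its foam case, in the blue bin. Every piece should end up standing upright on the floor of its bin, as upright as it stands now, and let go. Do not knock over the glass jar of screws.

Things in the scene. Friction and masses are not known exactly. Their poses are not given: they have to be found in the camera images.
- torch_mid (a point): stubby torch, 85 mm long, 120 g, lens up in the case's cutout. Aluminium tube 28 mm across, flat foot; the top 23 mm is a yellow head 36 mm across (its middle 31 mm above this point). Point: on its axis, half-way up (42.5 mm); z to the lens. Foot 12 mm above the bench; 49 mm stick out of the case. Sprung pads hold it: 4 to 12 N to pull it straight up 36 mm, then it is clear. Any yaw.
- case: black foam-lined case without lid, fixed to the bench, 125 (x) by 145 (y) by 48 mm high, grey foam on top, with one cutout in its middle (33 mm along x, 46 mm along y, less the rubber pads at its +y and -y sides) in which the torch stands. Origin: centre of its underside; z up.
- connector_mid (a point): garden-hose connector: upright round plastic part, 48 mm high, orange ribbed lower half (26 mm high, 36 to 38 mm across), grey upper part (30 mm across), about 40 g. Point: on its axis, half-way up (24 mm); z up along the axis. Round: any yaw does.
- sprinkler_mid (a point): pop-up sprinkler head: upright green round plastic part with a yellow spot on top, 54 mm high, 60 g: foot flange 42 mm across and 8 mm high, waist 32 mm across, head 40 mm across over the top 11 mm. Point: on its axis, half-way up (27 mm); z up. Any yaw does.
- tee_mid (a point): copper pipe tee standing on one end, 56 mm high, 90 g: vertical pipe, 28 mm across in the bottom and top 14 mm, 24 mm between; a side branch 26 mm across runs along this point's +y to 28 mm from the axis, at half height. Point: on the vertical axis, half-way up (28 mm); z up. Grip it along its x, across the branch.
- coupling_mid (a point): brass pipe coupling standing on end, 46 mm high, 140 g: hexagonal nuts at bottom and top (each 16 mm high, 32 mm across the flats, 37 mm across the corners), a round neck 24 mm across between. One pair of flats faces this point's +x and -x. Point: on its axis, half-way up (23 mm); z up.
- green_bin: green plastic sorting bin, open on top, fixed to the bench; outside 115 (its x) by 145 (its y) by 40 mm high, walls and floor 4 mm; an 11 mm grip lip in the middle of each long side. Origin: centre of its underside, on the bench; z up. For the two garden-watering parts, which fit side by side along y.
- red_bin: red plastic sorting bin, open on top, fixed to the bench; outside 115 (its x) by 145 (its y) by 40 mm high, walls and floor 4 mm; an 11 mm grip lip in the middle of each long side. Origin: centre of its underside, on the bench; z up. For the two plumbing fittings, which fit side by side along y.
- blue_bin: blue plastic sorting bin, open on top, fixed to the bench; outside 115 (its x) by 145 (its y) by 40 mm high, walls and floor 4 mm; an 11 mm grip lip in the middle of each long side. Origin: centre of its underside, on the bench; z up. For the torch.
- jar_mid (a point): small glass jar of dark screws with a steel lid, 54 mm across, 66 mm high, standing loose among the pieces: a bystander that must not be knocked over. Point: on its axis, half-way up (33 mm); z up.

How it is judged:
By the outcome, as a careful person would: the job done as asked, in the order asked, and still so for the second after the job is handed in, with the robot touching nothing.
It also fails if it takes over 128 s, if anything falls off the work surface, if the arm or the gripper's body presses on something with over 40 N, if the wrist force passes 120 N, or if a joint passes its speed limit or range.

### The arm

A 6-joint arm with a two-finger parallel gripper is mounted at the origin on the work surface. World frame = base frame: x ahead of the robot, y to its left, z up, the work surface at z = 0. Lengths are in mm, angles in rad, forces in N, time in s.
With the tool pointing down it reaches from about 400 to 825 mm from the base axis. Payload 7 kg.
Tool frame: the origin (TCP) lies midway between the tips of the shut fingers; the grasp point (between the pads) lies 19 mm behind it; z points along the fingers, y is the direction in which the jaws open and shut (so a half turn about z gives the same grasp; the last joint's range is limited). The gripper opens to 85 mm and grips with 20 to 120 N. Pads are 22 mm wide; open, the fingers measure 114 mm over their backs; the gripper's body (76 mm by 85 mm) begins 54 mm behind the grasp point. The pads swing forward as they close: fully open they stand 13 mm farther back than shut.
Start: joints at [1.49, 0.359, 0.012, 0, -1.224, -0.288], TCP at [243.342, 629.587, 231.302] pointing down, gripper open.
Joint ranges: [-3.07, 3.07], [-1.43, 2.12], [-1.02, 1.25], [-3.03, 1.67], [-3.05, -0], [-3.03, 3.03]. Speed limits (rad/s): [2.39, 2.39, 3.01, 3.14, 3.14, 3.14].

### API

Orientations are given as a rotation vector (axis times angle).
In Python, from station import env gives the robot as it stands.
- The arm moves only by the tool play_rows, never from a script. Its argument "targets" is a list of rows, each an object with "dp": the shift along the tool's x, y, z in m, a list of three; "twist": the turn, a rotation vector about the tool's x, y, z in units of 8 degrees (1.0 is 8 degrees), a list of three. In form: [{"dp": [tx, ty, tz], "twist": [wx, wy, wz]}, ...]. A call has exactly 5 rows; each row shifts and turns the commanded pose from where the row before left it, along the tool's axes as they then stand; what a row does not reach is not made up. A row lasts 1/8 s, in which the tool goes at most 62.5 mm and 10.7 degrees, less where a joint would pass 70% of its speed; a pose out of reach is approached as far as the arm can. A call is refused whole if a number of a shift passes 0.0625 or a number of a turn 1, either way. A call with a gripper value outside its range is refused whole. "claw" is the opening, from 0 (shut) to 1 (fully open), set as the call begins (left out, the last holds). The fingers move at their own pace and stop on an object; the grip force is fixed at half the most. Time passes only in rows, so rows that do not move let the fingers close, or fill a call up. It gives the time, the measured TCP pose, the force and the opening at its end, in the units of the state.
- env.state(): the state, without advancing time (a new reading comes with each control period).
- env.snapshot(name): name is "scene" or "top" or "wrist"; returns (picture, depth): 420x560x3 uint8, blue, green, red; 420x560 float32, mm along the optical axis (not along the pixel's ray), 0 where there is no reading.
- env.calibration(name): a dict with "intrinsics" (3x3 intrinsics, pixels), "pose" (4x4, takes a point from camera to world coordinates); the wrist camera has in their place "tool_from_camera" (4x4, takes a point from camera to tool coordinates, whose origin is the TCP and whose axes are the flange's). Camera axes: x right, y down, z forward; pixel columns grow to the right and rows downward; lengths in mm; the calibration is good to about 2 mm. The wrist camera is an equidistant fisheye: a pixel r from the principal point sees the ray r / f radians off the axis. A picture is of the moment at which its call begins: read the wrist's pose just before it. calibration takes no time and is no camera call.
- env.hand_in(): hands the job in, once; it reports no verdict.
The state is a dict: "time_s": time; "joint_positions": joint angles; "joint_velocities": joint speeds; "joint_torque": joint torques, N m; "ee_pos": TCP position; "orientation": TCP orientation; "wrist_force": force on the tool from outside, world axes, zero at the start; "wrist_torque": the same for the moment, N m; "grip_width": finger opening in mm.
Only numpy, scipy, OpenCV 4.12 (cv2) and the standard library are available. Lean on these libraries where they do the work, as an engineer would, in place of code of your own. Each camera call takes 0.05 s, during which the arm holds its last target. There are 200 camera calls.

## Working session

There is one attempt and no reset: what is moved stays moved. The work goes in short steps, Python scripts to look and compute and a tool call to move; the robot and the scene stay as the last step left them, time stands still between calls to the robot, and variables do not carry over. Pictures are saved under pics/ and viewed, about 12 in all and at most 16, crops included, and the job is handed in when it is done.

Besides the shell and the picture viewer there is one more tool, called by a JSON object that holds its "fn" and its "kwargs", one argument or row to a line. play_rows: Moves the arm, as the interface text tells. Its arguments: {"type":"object","properties":{"targets":{"type":"array"},"claw":{"type":"number"}},"required":["targets"]}

```bash
ls; mkdir -p pics
python3 - <<'E'
from station import env
import cv2,numpy as np
np.set_printoptions(precision=4,suppress=True)
s=env.state();print(s)
for n in("scene","top"):
    p,d=env.snapshot(n);cv2.imwrite(f"pics/{n}0.png",p);np.save(f"pics/{n}0.npy",d)
    c=env.calibration(n);print(n,c)
print(env.calibration("wrist"))
E
```

```text
pics
{'time_s': 0.0, 'joint_positions': array([ 1.4901,  0.3594,  0.0111, -0.0003, -1.2241, -0.2881]), 'joint_velocities': array([ 0.0012, -0.0006,  0.0002,  0.0003, -0.0011, -0.0005]), 'joint_torque': array([ -0.0008, -58.3306,  29.343 ,   6.9368,  -0.0059,   0.    ]), 'ee_pos': array([243.1736, 629.1613, 230.3643]), 'orientation': array([ 3.0867, -0.5759, -0.0002]), 'wrist_force': array([0.3968, 0.2527, 0.8514]), 'wrist_torque': array([-0.0202,  0.0025,  0.0071]), 'grip_width': 85.40627918042595}
scene {'intrinsics': array([[441.8501,   0.    , 273.3453],
       [  0.    , 441.8501, 202.8913],
       [  0.    ,   0.    ,   1.    ]]), 'pose': array([[   0.8497,    0.346 ,   -0.3978,  843.7585],
       [   0.5272,   -0.563 ,    0.6365, -519.4152],
       [  -0.0037,   -0.7506,   -0.6608,  644.8859],
       [   0.    ,    0.    ,    0.    ,    1.    ]])}
top {'intrinsics': array([[495.1329,   0.    , 280.8796],
       [  0.    , 495.1329, 206.9078],
       [  0.    ,   0.    ,   1.    ]]), 'pose': array([[   0.0001,   -0.9955,    0.095 ,  427.9348],
       [  -0.9995,   -0.0031,   -0.0307,   18.2511],
       [   0.0308,   -0.095 ,   -0.995 , 1021.2152],
       [   0.    ,    0.    ,    0.    ,    1.    ]])}
{'intrinsics': array([[325.1923,   0.    , 278.0315],
       [  0.    , 325.1923, 209.4269],
       [  0.    ,   0.    ,   1.    ]]), 'tool_from_camera': array([[  -0.0006,   -0.9651,   -0.2618,   66.5296],
       [   1.    ,   -0.0005,   -0.0001,    0.9808],
       [  -0.0001,   -0.2618,    0.9651, -142.6551],
       [   0.    ,    0.    ,    0.    ,    1.    ]])}
```

View pics/top0.png

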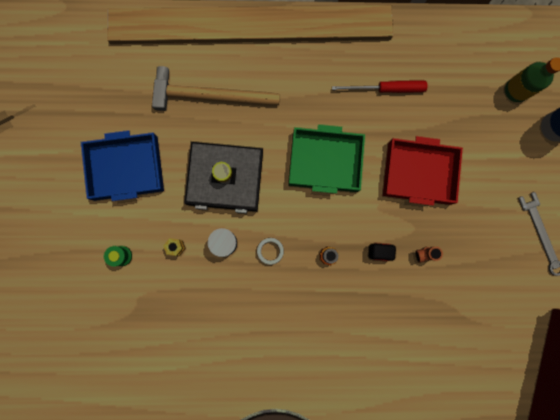

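View pics/scene0.png

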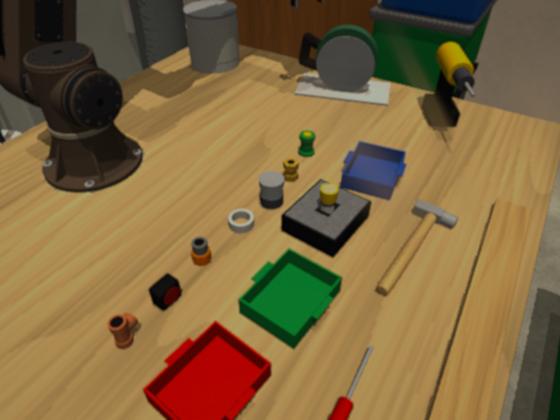

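The top view (image up = +x, left = +y) shows, left to right:
- **Bins and case:** blue bin (122,167), case with torch (222,171), green bin (327,160), red bin (423,172).
- **Pieces:** sprinkler (117,256), coupling (173,247), jar (222,242), tape ring (270,251), connector (329,256), black box (382,252), tee (430,254).

The scene view shows the same layout.

```bash
cat > h.py <<'E'
import numpy as np,cv2
from scipy.spatial.transform import Rotation as R
np.set_printoptions(precision=3,suppress=True)
def cloud(env,n,d):
    c=env.calibration(n);K=c["intrinsics"];T=c["pose"]
    v,u=np.mgrid[:420,:560];P=np.stack([(u-K[0,2])/K[0,0]*d,(v-K[1,2])/K[1,1]*d,d],-1)
    return P@T[:3,:3].T+T[:3,3]
def proj(env,n,p):
    c=env.calibration(n);K=c["intrinsics"];T=c["pose"]
    q=(np.asarray(p)-T[:3,3])@T[:3,:3];q=q@K.T;return q[...,:2]/q[...,2:]
E
python3 - <<'E'
from station import env
from h import *
px=dict(spr=(117,256),coup=(173,247),jar=(222,242),tape=(270,251),conn=(329,256),box=(382,252),tee=(433,254),torch=(222,171))
C={n:cloud(env,n,np.load(f"pics/{n}0.npy")) for n in("scene","top")}
t=C["top"];print("bench z", [np.round(np.median(C["top"][a:a+10,b:b+10,2]),1) for a,b in((300,150),(300,400),(210,290))], C["scene"][350,60],C["scene"][240,120])
for k,(u,v) in px.items():
    c=np.median(t[v-3:v+4,u-3:u+4].reshape(-1,3),0);print(k,"toppix",c)
    for n in C:
        P=C[n].reshape(-1,3);m=(np.hypot(*(P[:,:2]-c[:2]).T)<(40))&(P[:,2]>(8 if k!="torch" else 58));Q=P[m]
        if len(Q)<5: print(n,"few");continue
        z=np.percentile(Q[:,2],95);W=Q[Q[:,2]>z-6]
        print("  ",n,len(Q),"z95",z,"topslice mid",(W.min(0)+W.max(0))/2,"ext",np.ptp(W,axis=0),"mean",W.mean(0))
for k,(u,v) in dict(blue=(122,167),green=(327,160),red=(423,172),case=(225,176)).items():
    c=np.median(t[v-3:v+4,u-3:u+4].reshape(-1,3),0)
    for n in C:
        P=C[n].reshape(-1,3);m=(np.abs(P[:,:2]-c[:2]).max(1)<90)&(P[:,2]>30)&(P[:,2]<56);Q=P[m]
        r=cv2.minAreaRect(Q[:,:2].astype(np.float32));print(k,c,n,r,"z",np.percentile(Q[:,2],[50,95]))
E
```

```text
bench z [np.float64(0.4), np.float64(0.1), np.float64(0.3)] [ 353.605 -381.801    1.912] [ 254.42  -158.623    3.226]
spr toppix [424.408 303.702  55.486]
   scene 346 z95 57.39364037765591 topslice mid [424.5   308.343  55.379] ext [38.82  38.059  7.729] mean [425.464 306.938  55.778]
   top 462 z95 57.441622596057506 topslice mid [426.328 310.46   55.93 ] ext [38.372 39.68   8.971] mean [425.485 310.724  54.958]
coup toppix [441.834 198.428  47.056]
   scene 304 z95 48.92719358717766 topslice mid [442.195 197.497  46.914] ext [33.508 34.734  7.946] mean [443.365 196.746  47.199]
   top 282 z95 49.43445977371612 topslice mid [443.833 200.544  47.688] ext [31.161 34.722  8.486] mean [443.497 200.525  46.871]
jar toppix [451.165 101.842  66.166]
   scene 813 z95 68.76971291037248 topslice mid [451.109 101.662  66.617] ext [52.934 55.24   7.61 ] mean [451.871  99.669  67.306]
   top 646 z95 69.16186447512334 topslice mid [452.256 103.65   67.425] ext [51.801 53.523  8.505] mean [451.883 103.309  66.563]
tape toppix [434.432   9.094   0.654]
   scene 408 z95 24.64009759659435 topslice m
[... 2012 characters left out ...]
5.2942657470703, 137.786865234375), 84.73719787597656) z [39.432 42.616]
red [ 599.45  -310.974    4.49 ] scene ((597.0841674804688, -303.7899169921875), (146.13189697265625, 138.2581787109375), 82.64669036865234) z [40.156 42.506]
red [ 599.45  -310.974    4.49 ] top ((598.4522094726562, -302.29608154296875), (147.1549835205078, 137.56491088867188), 82.75154876708984) z [39.201 42.708]
case [574.012  94.884  97.776] scene ((580.4669189453125, 100.8672103881836), (149.82717895507812, 133.15249633789062), 84.73509979248047) z [48.848 51.03 ]
case [574.012  94.884  97.776] top ((582.2114868164062, 103.40229797363281), (145.630615234375, 132.29798889160156), 84.72966766357422) z [48.13  51.233]
```

{"fn": "play_rows", "kwargs": {
  "targets": [
    {"dp":[0,0,0],"twist":[0,0,0.86]},
    {"dp":[0,0,0],"twist":[0,0,0.86]},
    {"dp":[0,0,0],"twist":[0,0,0.86]},
    {"dp":[0,0,0],"twist":[0,0,0.86]},
    {"dp":[0,0,0],"twist":[0,0,0.86]}
  ]
}}

```text
time_s: 0.72
ee_pos: [243.3, 629.3, 230.7]
orientation: [2.776, -1.469, 0.0]
wrist_force: [-0.5, 0.9, -0.1]
grip_width: 85.3
```

{"fn": "play_rows", "kwargs": {
  "targets": [
    {"dp":[0,0,0],"twist":[0,0,0.86]},
    {"dp":[0,0,0],"twist":[0,0,0.86]},
    {"dp":[0,0,0],"twist":[0,0,0.86]},
    {"dp":[0,0,0],"twist":[0,0,0.86]},
    {"dp":[0,0,0],"twist":[0,0,0.86]}
  ]
}}

```text
time_s: 1.35
ee_pos: [243.2, 629.3, 230.7]
orientation: [2.218, -2.224, 0.001]
wrist_force: [-0.0, -0.0, -0.6]
grip_width: 85.5
```

```bash
cat >> h.py <<'E'
def delta(env,target,yaw=None):
    "remaining shift in tool axes (mm) to world target; tool-x world angle; tilt"
    s=env.state();M=R.from_rotvec(s["orientation"]).as_matrix()
    print("t",round(s["time_s"],2),"ee",s["ee_pos"],"xang",np.degrees(np.arctan2(M[1,0],M[0,0])),"z",M[:,2],"F",s["wrist_force"],"w",round(s["grip_width"],1))
    print("tool delta",M.T@(np.array(target,float)-s["ee_pos"]))
E
python3 - <<'E'
from station import env
from h import *
delta(env,(426,-109.5,150))
t=cloud(env,"top",np.load("pics/top0.npy"));P=t.reshape(-1,3)
Q=P[(np.abs(P[:,0]-431)<45)&(np.abs(P[:,1]+314)<50)&(P[:,2]>30)&(P[:,2]<46)]
Q=Q[np.hypot(Q[:,0]-430.7,Q[:,1]+314.7)>17];m=np.median(Q,0);print(len(Q),m,"branch ang",np.degrees(np.arctan2(m[1]+314.7,m[0]-430.7)));print(Q[::max(1,len(Q)//12)])
E
```

```text
t 1.35 ee [243.241 629.315 230.734] xang -90.1607482826942 z [-0.    -0.001 -1.   ] F [-0.025 -0.032 -0.625] w 85.5
tool delta [ 738.219 -184.855   81.41 ]
99 [ 426.354 -290.239   37.623] branch ang 100.07442114075343
[[ 438.348 -286.22    30.734]
 [ 436.322 -285.358   33.368]
 [ 434.333 -285.721   32.016]
 [ 432.31  -286.057   37.31 ]
 [ 430.311 -284.686   41.575]
 [ 428.336 -285.344   32.732]
 [ 426.339 -285.325   32.623]
 [ 424.337 -285.863   30.703]
 [ 422.362 -286.529   34.934]
 [ 420.36  -287.01    33.208]
 [ 418.351 -287.504   31.439]
 [ 416.369 -287.117   32.52 ]
 [ 414.409 -290.351   34.94 ]]
```

{"fn": "play_rows", "kwargs": {
  "targets": [
    {"dp":[0.061,-0.037,0],"twist":[0,0,0]},
    {"dp":[0.061,-0.037,0],"twist":[0,0,0]},
    {"dp":[0.061,-0.037,0],"twist":[0,0,0]},
    {"dp":[0.061,-0.037,0],"twist":[0,0,0]},
    {"dp":[0.061,-0.037,0],"twist":[0,0,0]}
  ]
}}

```text
time_s: 1.98
ee_pos: [406.3, 360.7, 231.2]
orientation: [2.223, -2.22, -0.0]
wrist_force: [1.9, 0.9, -0.3]
grip_width: 85.2
```

{"fn": "play_rows", "kwargs": {
  "targets": [
    {"dp":[0.061,0,0],"twist":[0,0,0]},
    {"dp":[0.061,0,0],"twist":[0,0,0]},
    {"dp":[0.061,0,0],"twist":[0,0,0]},
    {"dp":[0.061,0,0],"twist":[0,0,0]},
    {"dp":[0.061,0,0],"twist":[0,0,0]}
  ]
}}

```text
time_s: 2.6
ee_pos: [405.5, 55.7, 231.4]
orientation: [-2.223, 2.219, -0.0]
wrist_force: [1.3, -0.6, 0.2]
grip_width: 85.8
```

{"fn": "play_rows", "kwargs": {
  "targets": [
    {"dp":[0.054,0,0.02],"twist":[0,0,0]},
    {"dp":[0.05,0,0.03],"twist":[0,0,0]},
    {"dp":[0.024,0,0.03],"twist":[0,0,0]},
    {"dp":[0,0,0],"twist":[0,0,0]},
    {"dp":[0,0,0],"twist":[0,0,0]}
  ]
}}

```text
time_s: 3.22
ee_pos: [406.7, -70.3, 151.8]
orientation: [-2.222, 2.22, -0.001]
wrist_force: [0.9, -0.1, 0.2]
grip_width: 85.1
```

Run:
```python
from station import env
from h import *
delta(env,(426,-109.5,30))
p,d=env.snapshot("wrist");cv2.imwrite("pics/w1.png",p);np.save("pics/w1.npy",d)
```

```text
t 3.23 ee [406.668 -70.262 151.771] xang -89.94361777307013 z [ 0. -0. -1.] F [ 0.916 -0.076  0.168] w 85.1
tool delta [ 39.233 -19.25  121.785]
```

View pics/w1.png

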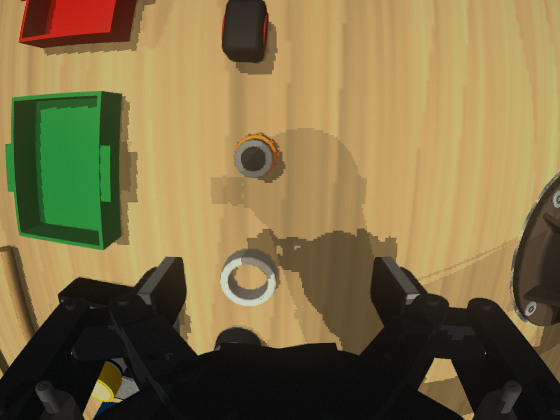

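The wrist view shows the connector's top centre at (255,157), the tape ring at (248,278), and the open pads at (172,280) and (388,280). I'll measure the connector from this view and compare it with the fixed cameras.

```bash
cat >> h.py <<'E'
def wcloud(env,d,s):
    c=env.calibration("wrist");K=c["intrinsics"];T=c["tool_from_camera"]
    v,u=np.mgrid[:420,:560];a=(u-K[0,2])/K[0,0];b=(v-K[1,2])/K[1,1];th=np.hypot(a,b);k=np.tan(th)/np.maximum(th,1e-9)
    P=np.stack([a*k*d,b*k*d,d],-1)@T[:3,:3].T+T[:3,3]
    return P@R.from_rotvec(s["orientation"]).as_matrix().T+s["ee_pos"]
E
python3 - <<'E'
from station import env
from h import *
s=env.state();P=wcloud(env,np.load("pics/w1.npy"),s)
print("bench",P[100,180],P[300,300]);print(P[157,255])
Q=P.reshape(-1,3)
for c,z0,z1 in (((426,-109),42,56),):
    W=Q[(np.hypot(Q[:,0]-c[0],Q[:,1]-c[1])<35)&(Q[:,2]>z0)&(Q[:,2]<z1)];print(len(W),(W.min(0)+W.max(0))/2,np.ptp(W,axis=0),W.mean(0),np.percentile(W[:,2],95))
W=Q[(np.abs(Q[:,0]-621)<85)&(np.abs(Q[:,1]+105)<95)&(Q[:,2]>34)&(Q[:,2]<46)];print(len(W),cv2.minAreaRect(W[:,:2].astype(np.float32)))
E
```

```text
bench [ 496.859 -161.027    1.753] [384.099  40.742   0.656]
[ 424.622 -111.548   48.932]
1175 [ 426.388 -110.51    47.171] [29.317 29.57   8.502] [ 425.996 -110.749   48.645] 50.001920902815904
3683 ((622.0869750976562, -105.8199462890625), (145.93138122558594, 139.51673889160156), 84.7484359741211)
```

{"fn": "play_rows", "kwargs": {
  "targets": [
    {"dp":[0.02,-0.01,0],"twist":[0,0,0]},
    {"dp":[0.02,-0.0093,0],"twist":[0,0,0]},
    {"dp":[0,0,0.03],"twist":[0,0,0]},
    {"dp":[0,0,0.03],"twist":[0,0,0]},
    {"dp":[0,0,0.01],"twist":[0,0,0]}
  ]
}}

```text
time_s: 3.9
ee_pos: [425.6, -109.7, 80.8]
orientation: [2.224, -2.218, -0.001]
wrist_force: [-0.1, 0.1, 0.6]
grip_width: 85.6
```

{"fn": "play_rows", "kwargs": {
  "targets": [
    {"dp":[0,0,0.02],"twist":[0,0,0]},
    {"dp":[0,0,0.02],"twist":[0,0,0]},
    {"dp":[0,0,0.017],"twist":[0,0,0]},
    {"dp":[0,0,0],"twist":[0,0,0]},
    {"dp":[0,0,0],"twist":[0,0,0]}
  ]
}}

```text
time_s: 4.53
ee_pos: [426.6, -110.0, 25.4]
orientation: [-2.223, 2.218, -0.002]
wrist_force: [0.2, -1.3, 0.3]
grip_width: 85.2
```

{"fn": "play_rows", "kwargs": {
  "targets": [
    {"dp":[0,0,0],"twist":[0,0,0]},
    {"dp":[0,0,0],"twist":[0,0,0]},
    {"dp":[0,0,0],"twist":[0,0,0]},
    {"dp":[0,0,0],"twist":[0,0,0]},
    {"dp":[0,0,0],"twist":[0,0,0]}
  ],
  "claw": 0.2
}}

```text
time_s: 5.15
ee_pos: [426.1, -110.5, 25.5]
orientation: [-2.223, 2.219, -0.001]
wrist_force: [-3.8, 0.9, 17.8]
grip_width: 26.8
```

Run:
```python
from station import env
from h import *
delta(env,(426,-109.5,30))
p,d=env.snapshot("wrist");q,d2=env.snapshot("scene")
a=cv2.resize(p[180:420,140:420],None,fx=1.4,fy=1.4);b=cv2.resize(q[200:300,150:260],None,fx=3,fy=3.36)
cv2.imwrite("pics/w2.png",np.hstack([a,b[:336]]))
```

```text
t 5.15 ee [ 426.056 -110.486   25.527] xang -89.89607540758605 z [ 0.001 -0.    -1.   ] F [-3.803  0.854 17.816] w 26.8
tool delta [-0.985  0.05  -4.474]
```

View pics/w2.png

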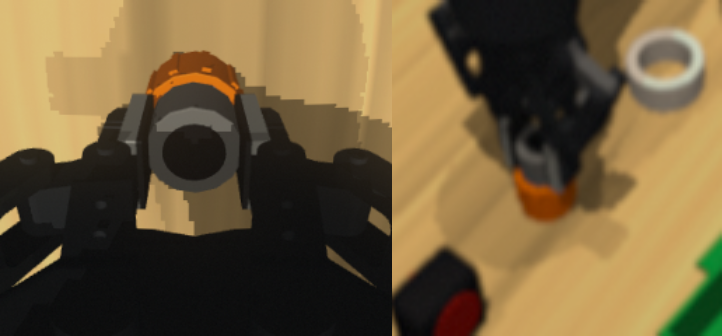

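It holds the connector by the grey part, with the pad tips at the orange ledge. I'll tighten the grip, lift, and carry it to the -y side of the green bin.

{"fn": "play_rows", "kwargs": {
  "targets": [
    {"dp":[0,0,0],"twist":[0,0,0]},
    {"dp":[0,0,-0.005],"twist":[0,0,0]},
    {"dp":[0,0,-0.02],"twist":[0,0,0]},
    {"dp":[0,0,-0.03],"twist":[0,0,0]},
    {"dp":[0,0,-0.03],"twist":[0,0,0]}
  ],
  "claw": 0
}}

```text
time_s: 5.88
ee_pos: [425.3, -110.4, 110.1]
orientation: [2.222, -2.22, -0.001]
wrist_force: [0.6, -0.0, -0.0]
grip_width: 27.4
```

{"fn": "play_rows", "kwargs": {
  "targets": [
    {"dp":[0.007,-0.048,0],"twist":[0,0,0]},
    {"dp":[0.007,-0.048,0],"twist":[0,0,0]},
    {"dp":[0.007,-0.048,0],"twist":[0,0,0]},
    {"dp":[0.007,-0.048,0],"twist":[0,0,0]},
    {"dp":[0,0,0],"twist":[0,0,0]}
  ]
}}

```text
time_s: 6.5
ee_pos: [620.0, -138.7, 108.0]
orientation: [2.222, -2.22, -0.0]
wrist_force: [-0.5, 0.1, 0.2]
grip_width: 26.9
```

Run:
```python
from station import env
from h import *
delta(env,(618.2,-139,33))
p,d=env.snapshot("wrist");s=env.state();q,_=env.snapshot("scene")
a=cv2.resize(p,None,fx=.7,fy=.7);b=cv2.resize(q[150:360,190:400],None,fx=1.4,fy=1.4)
cv2.imwrite("pics/w3.png",np.hstack([a,b]))
Q=wcloud(env,d,s).reshape(-1,3)
W=Q[(np.abs(Q[:,0]-621)<85)&(np.abs(Q[:,1]+105)<95)&(Q[:,2]>36)&(Q[:,2]<44)];print(len(W),cv2.minAreaRect(W[:,:2].astype(np.float32)))
```

```text
t 6.5 ee [ 620.026 -138.653  107.991] xang -89.95598490723268 z [-0.001 -0.    -1.   ] F [-0.482  0.124  0.228] w 26.9
tool delta [ 0.313  1.77  74.992]
4643 ((619.5764770507812, -106.47024536132812), (145.390625, 137.63970947265625), 84.49998474121094)
```

View pics/w3.png

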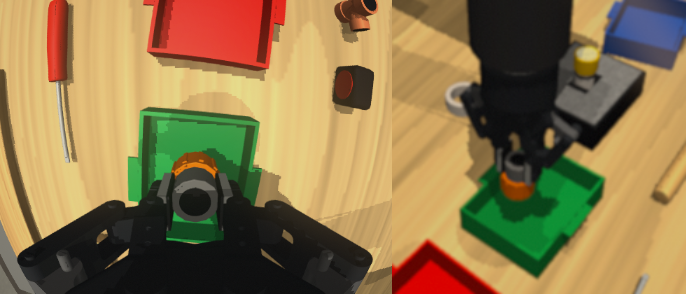

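The connector hangs upright over the -y half of the green bin, at about (195,190) in the left panel. Lowering it.

{"fn": "play_rows", "kwargs": {
  "targets": [
    {"dp":[0,0.002,0.02],"twist":[0,0,0]},
    {"dp":[0,0,0.025],"twist":[0,0,0]},
    {"dp":[0,0,0.02],"twist":[0,0,0]},
    {"dp":[0,0,0.006],"twist":[0,0,0]},
    {"dp":[0,0,0.003],"twist":[0,0,0]}
  ]
}}

```text
time_s: 7.22
ee_pos: [615.4, -138.1, 35.8]
orientation: [-2.223, 2.22, -0.0]
wrist_force: [-0.3, 0.6, 0.9]
grip_width: 27.4
```

{"fn": "play_rows", "kwargs": {
  "targets": [
    {"dp":[0,0,0.001],"twist":[0,0,0]},
    {"dp":[0,0,0.001],"twist":[0,0,0]},
    {"dp":[0,0,0.001],"twist":[0,0,0]},
    {"dp":[0,0,0],"twist":[0,0,0]},
    {"dp":[0,0,0],"twist":[0,0,0]}
  ]
}}

```text
time_s: 7.85
ee_pos: [615.7, -138.1, 32.4]
orientation: [-2.223, 2.22, -0.0]
wrist_force: [0.2, -0.5, -0.4]
grip_width: 27.0
```

{"fn": "play_rows", "kwargs": {
  "targets": [
    {"dp":[0,0,0.001],"twist":[0,0,0]},
    {"dp":[0,0,0.001],"twist":[0,0,0]},
    {"dp":[0,0,0.0005],"twist":[0,0,0]},
    {"dp":[0,0,0],"twist":[0,0,0]},
    {"dp":[0,0,0],"twist":[0,0,0]}
  ]
}}

```text
time_s: 8.48
ee_pos: [615.6, -138.1, 29.8]
orientation: [2.223, -2.22, -0.0]
wrist_force: [-0.3, 0.0, -0.9]
grip_width: 27.3
```

{"fn": "play_rows", "kwargs": {
  "targets": [
    {"dp":[0,0,0.0007],"twist":[0,0,0]},
    {"dp":[0,0,0.0007],"twist":[0,0,0]},
    {"dp":[0,0,0],"twist":[0,0,0]},
    {"dp":[0,0,0],"twist":[0,0,0]},
    {"dp":[0,0,0],"twist":[0,0,0]}
  ]
}}

```text
time_s: 9.1
ee_pos: [615.7, -138.2, 29.6]
orientation: [-2.223, 2.219, -0.001]
wrist_force: [-3.6, 2.3, 10.0]
grip_width: 26.8
```

Contact at 10 N, so I'll release with a partial opening and retreat.

{"fn": "play_rows", "kwargs": {
  "targets": [
    {"dp":[0,0,0],"twist":[0,0,0]},
    {"dp":[0,0,0],"twist":[0,0,0]},
    {"dp":[0,0,0],"twist":[0,0,0]},
    {"dp":[0,0,-0.005],"twist":[0,0,0]},
    {"dp":[0,0,-0.02],"twist":[0,0,0]}
  ],
  "claw": 0.6
}}

```text
time_s: 9.72
ee_pos: [614.7, -138.2, 52.6]
orientation: [2.221, -2.219, -0.003]
wrist_force: [-0.1, 0.1, -0.2]
grip_width: 51.3
```

{"fn": "play_rows", "kwargs": {
  "targets": [
    {"dp":[0,0,-0.06],"twist":[0,0,0]},
    {"dp":[0,0,-0.06],"twist":[0,0,0]},
    {"dp":[-0.03,0.03,-0.02],"twist":[0,0,0]},
    {"dp":[-0.06,0.03,0],"twist":[0,0,0]},
    {"dp":[-0.06,0.03,0],"twist":[0,0,0]}
  ],
  "claw": 1
}}

```text
time_s: 10.35
ee_pos: [528.8, 4.6, 194.2]
orientation: [-2.22, 2.221, -0.001]
wrist_force: [0.9, 1.0, -0.1]
grip_width: 85.5
```

Run:
```python
from station import env
from h import *
delta(env,(425.5,309,150))
p,d=env.snapshot("top");P=cloud(env,"top",d).reshape(-1,3)
Q=P[(np.hypot(P[:,0]-616,P[:,1]+138)<24)&(P[:,2]>12)&(P[:,2]<80)]
W=Q[Q[:,2]>np.percentile(Q[:,2],90)-8];print(len(Q),np.percentile(Q[:,2],[50,95]),(W.min(0)+W.max(0))/2,np.ptp(W,axis=0))
cv2.imwrite("pics/t2.png",cv2.resize(p[110:210,270:390],None,fx=4,fy=4))
```

```text
t 10.35 ee [528.778   4.592 194.156] xang -90.00231852263123 z [ 0.001  0.001 -1.   ] F [ 0.918  1.    -0.128] w 85.5
tool delta [-304.38   103.352   44.184]
269 [50.983 54.905] [ 615.08  -135.599   51.693] [28.743 28.392  9.313]
```

The depth confirms the connector stands with its top at 52 mm and a 28 mm wide top disc. Next is the sprinkler.

{"fn": "play_rows", "kwargs": {
  "targets": [
    {"dp":[-0.06,0.021,0],"twist":[0,0,0]},
    {"dp":[-0.06,0.021,0],"twist":[0,0,0]},
    {"dp":[-0.06,0.021,0],"twist":[0,0,0]},
    {"dp":[-0.06,0.021,0],"twist":[0,0,0]},
    {"dp":[-0.024,0.019,0.02],"twist":[0,0,0]}
  ]
}}

```text
time_s: 11.02
ee_pos: [427.6, 267.0, 174.8]
orientation: [-2.223, 2.214, 0.0]
wrist_force: [0.1, -0.0, -0.8]
grip_width: 85.4
```

```bash
cat >> h.py <<'E'
def near(env,c,z0,z1,r=35,name=None):
    s=env.state();p,d=env.snapshot("wrist");Q=wcloud(env,d,s).reshape(-1,3)
    if name: cv2.imwrite(name,p)
    W=Q[(np.hypot(Q[:,0]-c[0],Q[:,1]-c[1])<r)&(Q[:,2]>z0)&(Q[:,2]<z1)]
    print("near",len(W),"mid",(W.min(0)+W.max(0))/2,"ext",np.ptp(W,axis=0),"mean",W.mean(0)) if len(W) else print("none")
    return W
E
python3 - <<'E'
from station import env
from h import *
delta(env,(425.5,309,150));near(env,(425.5,309),48,62,name="pics/w4.png")
near(env,(443.4,199),40,53)
E
```

```text
t 11.03 ee [427.635 266.99  174.844] xang -89.77995159193186 z [ 0.003  0.003 -1.   ] F [ 0.138 -0.019 -0.763] w 85.4
tool delta [-41.944   2.045  24.963]
near 1510 mid [426.138 309.006  52.594] ext [38.699 40.057  9.17 ] mean [425.99  307.596  54.283]
near 1313 mid [443.304 198.943  46.356] ext [33.671 36.356  4.879] mean [443.317 199.039  46.229]
```

{"fn": "play_rows", "kwargs": {
  "targets": [
    {"dp":[-0.022,0.0015,0],"twist":[0,0,0]},
    {"dp":[-0.02,0,0.02],"twist":[0,0,0]},
    {"dp":[0,0,0.03],"twist":[0,0,0]},
    {"dp":[0,0,0.03],"twist":[0,0,0]},
    {"dp":[0,0,0.01],"twist":[0,0,0]}
  ]
}}

```text
time_s: 11.75
ee_pos: [426.2, 304.9, 82.3]
orientation: [2.22, -2.22, 0.001]
wrist_force: [-0.3, 0.5, -0.7]
grip_width: 85.0
```

{"fn": "play_rows", "kwargs": {
  "targets": [
    {"dp":[0,0,0.02],"twist":[0,0,0]},
    {"dp":[0,0,0.02],"twist":[0,0,0]},
    {"dp":[0,0,0.017],"twist":[0,0,0]},
    {"dp":[0,0,0],"twist":[0,0,0]},
    {"dp":[0,0,0],"twist":[0,0,0]}
  ]
}}

```text
time_s: 12.38
ee_pos: [426.9, 306.0, 27.5]
orientation: [-2.222, 2.219, -0.0]
wrist_force: [0.2, 0.4, -1.0]
grip_width: 85.5
```

{"fn": "play_rows", "kwargs": {
  "targets": [
    {"dp":[-0.003,0,0],"twist":[0,0,0]},
    {"dp":[0,0,0],"twist":[0,0,0]},
    {"dp":[0,0,0],"twist":[0,0,0]},
    {"dp":[0,0,0],"twist":[0,0,0]},
    {"dp":[0,0,0],"twist":[0,0,0]}
  ]
}}

```text
time_s: 13.0
ee_pos: [426.1, 308.3, 26.4]
orientation: [2.223, -2.22, 0.0]
wrist_force: [-0.7, -0.1, -0.4]
grip_width: 85.4
```

{"fn": "play_rows", "kwargs": {
  "targets": [
    {"dp":[0,0,0],"twist":[0,0,0]},
    {"dp":[0,0,0],"twist":[0,0,0]},
    {"dp":[0,0,0],"twist":[0,0,0]},
    {"dp":[0,0,0],"twist":[0,0,0]},
    {"dp":[0,0,0],"twist":[0,0,0]}
  ],
  "claw": 0
}}

```text
time_s: 13.62
ee_pos: [426.1, 308.4, 26.7]
orientation: [-2.223, 2.22, -0.0]
wrist_force: [-2.1, -0.6, 5.9]
grip_width: 38.0
```

{"fn": "play_rows", "kwargs": {
  "targets": [
    {"dp":[0,0,-0.005],"twist":[0,0,0]},
    {"dp":[0,0,-0.02],"twist":[0,0,0]},
    {"dp":[0,0,-0.03],"twist":[0,0,0]},
    {"dp":[0,0,-0.035],"twist":[0,0,0]},
    {"dp":[0,0,-0.03],"twist":[0,0,0]}
  ]
}}

```text
time_s: 14.25
ee_pos: [426.1, 308.4, 147.8]
orientation: [-2.222, 2.22, 0.0]
wrist_force: [0.2, 0.4, -0.5]
grip_width: 38.1
```

{"fn": "play_rows", "kwargs": {
  "targets": [
    {"dp":[0.04,-0.02,0],"twist":[0,0,0]},
    {"dp":[0.05,-0.026,0],"twist":[0,0,0]},
    {"dp":[0.05,-0.026,0],"twist":[0,0,0]},
    {"dp":[0.05,-0.026,0],"twist":[0,0,0]},
    {"dp":[0.05,-0.026,0],"twist":[0,0,0]}
  ]
}}

```text
time_s: 14.88
ee_pos: [551.0, 66.9, 146.7]
orientation: [-2.223, 2.219, -0.0]
wrist_force: [1.2, 0.4, -0.9]
grip_width: 37.7
```

{"fn": "play_rows", "kwargs": {
  "targets": [
    {"dp":[0.05,-0.026,0],"twist":[0,0,0]},
    {"dp":[0.05,-0.026,0],"twist":[0,0,0]},
    {"dp":[0.041,-0.021,0],"twist":[0,0,0]},
    {"dp":[0,0,0],"twist":[0,0,0]},
    {"dp":[0,0,0],"twist":[0,0,0]}
  ]
}}

```text
time_s: 15.5
ee_pos: [623.1, -72.5, 146.0]
orientation: [2.221, -2.221, -0.001]
wrist_force: [0.1, 0.2, -0.3]
grip_width: 38.1
```

Run:
```python
from station import env
from h import *
delta(env,(623.5,-73,32));near(env,(616,-137),44,58,25,name="pics/w5.png")
```

```text
t 15.5 ee [623.098 -72.485 146.016] xang -89.98563099776884 z [-0.001  0.    -1.   ] F [ 0.105  0.249 -0.326] w 38.1
tool delta [  0.53   -0.501 114.016]
near 1276 mid [ 615.005 -138.445   52.574] ext [29.074 29.229  5.119] mean [ 615.17  -138.411   52.309]
```

View pics/w5.png

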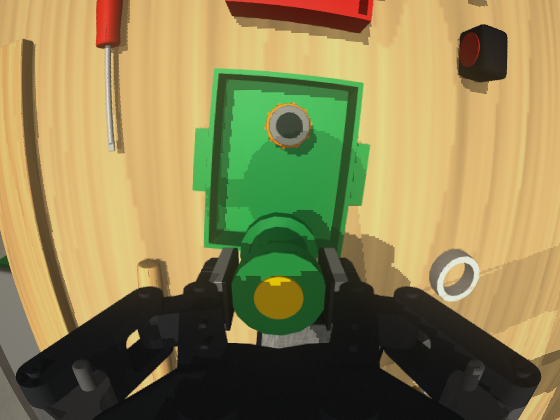

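The connector stands in the bin at (289,125), and the sprinkler hangs over the other half at (278,290). Lowering it.

{"fn": "play_rows", "kwargs": {
  "targets": [
    {"dp":[0,0,0.03],"twist":[0,0,0]},
    {"dp":[0,0,0.03],"twist":[0,0,0]},
    {"dp":[0,0,0.03],"twist":[0,0,0]},
    {"dp":[0,0,0.017],"twist":[0,0,0]},
    {"dp":[0,0,0.005],"twist":[0,0,0]}
  ]
}}

```text
time_s: 16.18
ee_pos: [623.2, -71.7, 33.8]
orientation: [2.223, -2.218, -0.001]
wrist_force: [-0.6, 0.6, -0.5]
grip_width: 37.9
```

{"fn": "play_rows", "kwargs": {
  "targets": [
    {"dp":[0,0,0.001],"twist":[0,0,0]},
    {"dp":[0,0,0.001],"twist":[0,0,0]},
    {"dp":[0,0,0],"twist":[0,0,0]},
    {"dp":[0,0,0],"twist":[0,0,0]},
    {"dp":[0,0,0],"twist":[0,0,0]}
  ]
}}

```text
time_s: 16.8
ee_pos: [623.7, -72.4, 32.7]
orientation: [-2.222, 2.22, -0.0]
wrist_force: [-0.5, -0.8, -0.5]
grip_width: 37.8
```

{"fn": "play_rows", "kwargs": {
  "targets": [
    {"dp":[0,0,0.001],"twist":[0,0,0]},
    {"dp":[0,0,0.0005],"twist":[0,0,0]},
    {"dp":[0,0,0.0005],"twist":[0,0,0]},
    {"dp":[0,0,0],"twist":[0,0,0]},
    {"dp":[0,0,0],"twist":[0,0,0]}
  ]
}}

```text
time_s: 17.42
ee_pos: [623.5, -72.4, 30.8]
orientation: [-2.223, 2.22, -0.0]
wrist_force: [-1.7, 0.3, 5.5]
grip_width: 37.7
```

{"fn": "play_rows", "kwargs": {
  "targets": [
    {"dp":[0,0,0],"twist":[0,0,0]},
    {"dp":[0,0,0],"twist":[0,0,0]},
    {"dp":[0,0,0],"twist":[0,0,0]},
    {"dp":[0,0,-0.005],"twist":[0,0,0]},
    {"dp":[0,0,-0.02],"twist":[0,0,0]}
  ],
  "claw": 0.65
}}

```text
time_s: 18.05
ee_pos: [622.7, -72.5, 54.7]
orientation: [2.221, -2.219, -0.002]
wrist_force: [-0.0, 0.0, 0.0]
grip_width: 55.6
```

{"fn": "play_rows", "kwargs": {
  "targets": [
    {"dp":[0,0,-0.05],"twist":[0,0,0]},
    {"dp":[0,0,-0.06],"twist":[0,0,0]},
    {"dp":[0.05,0.04,-0.01],"twist":[0,0,0]},
    {"dp":[0.05,0.05,0],"twist":[0,0,0]},
    {"dp":[0.05,0.05,0],"twist":[0,0,0]}
  ],
  "claw": 1
}}

```text
time_s: 18.68
ee_pos: [495.5, -210.1, 175.8]
orientation: [-2.223, 2.219, -0.001]
wrist_force: [0.6, -1.4, 0.1]
grip_width: 85.3
```

{"fn": "play_rows", "kwargs": {
  "targets": [
    {"dp":[0.03,0.05,0],"twist":[0,0,0]},
    {"dp":[0.02,0.002,0],"twist":[0,0,0]},
    {"dp":[0,0,0],"twist":[0,0,0]},
    {"dp":[0,0,0],"twist":[0,0,0]},
    {"dp":[0,0,0],"twist":[0,0,0]}
  ]
}}

```text
time_s: 19.3
ee_pos: [445.2, -258.6, 175.0]
orientation: [2.224, -2.219, -0.0]
wrist_force: [-0.5, 0.1, 0.1]
grip_width: 85.3
```

Run:
```python
from station import env
from h import *
delta(env,(430.7,-314.7,35));W=near(env,(430.7,-314.7),50,62,name="pics/w6.png")
c=(W.min(0)+W.max(0))[:2]/2
Q=near(env,(c[0]-3,c[1]+22),34,46,18);Q=Q[np.hypot(*(Q[:,:2]-c).T)>16]
m=np.median(Q,0);print(m,"ang",np.degrees(np.arctan2(m[1]-c[1],m[0]-c[0])))
E=Q[Q[:,2]>39];d=(np.polyfit(E[:,1],E[:,0],1));print("ridge slope ang",90-np.degrees(np.arctan(d[0])),len(E))
p,d=env.snapshot("top");P=cloud(env,"top",d).reshape(-1,3)
Q=P[(np.hypot(P[:,0]-623.5,P[:,1]+72.4)<24)&(P[:,2]>12)&(P[:,2]<80)]
V=Q[Q[:,2]>np.percentile(Q[:,2],90)-6];print("spr",np.percentile(Q[:,2],[50,95]),(V.min(0)+V.max(0))/2,np.ptp(V,axis=0))
```

```text
t 19.3 ee [ 445.244 -258.599  174.989] xang -89.88050985599797 z [-0.  0. -1.] F [-0.531  0.054  0.089] w 85.3
tool delta [ 56.08   14.645 139.987]
near 970 mid [ 430.131 -315.991   54.243] ext [27.268 28.315  8.458] mean [ 430.514 -316.016   56.375]
near 387 mid [ 426.913 -295.109   38.244] ext [24.637 16.938  8.468] mean [ 426.691 -294.931   38.786]
[ 426.598 -294.924   39.241] ang 99.51960536345634
ridge slope ang 80.8884836267013 207
spr [58.081 61.322] [637.921 -70.067  58.111] [10.206 29.916  6.796]
```

View pics/w6.png

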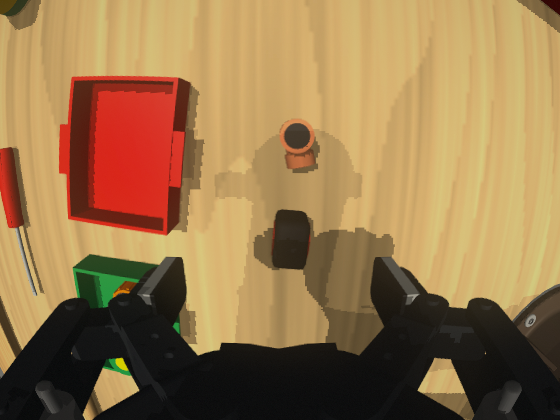

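The tee's axis is at (297,135) and its branch points down-image (+y) towards (301,160), about 99° in world. The red bin is at upper left. I'll align the jaws and descend.

{"fn": "play_rows", "kwargs": {
  "targets": [
    {"dp":[0.03,0.008,0],"twist":[0,0,0]},
    {"dp":[0.027,0.0067,0],"twist":[0,0,0]},
    {"dp":[0,0,0.02],"twist":[0,0,-0.58]},
    {"dp":[0,0,0.03],"twist":[0,0,-0.58]},
    {"dp":[0,0,0.03],"twist":[0,0,0]}
  ]
}}

```text
time_s: 20.08
ee_pos: [430.5, -316.1, 94.3]
orientation: [-2.396, 2.031, -0.001]
wrist_force: [-0.2, -0.8, -0.1]
grip_width: 85.2
```

{"fn": "play_rows", "kwargs": {
  "targets": [
    {"dp":[0,0,0.01],"twist":[0,0,0]},
    {"dp":[0,0,0.02],"twist":[0,0,0]},
    {"dp":[0,0,0.02],"twist":[0,0,0]},
    {"dp":[0,0,0.012],"twist":[0,0,0]},
    {"dp":[0,0,0],"twist":[0,0,0]}
  ]
}}

```text
time_s: 20.7
ee_pos: [430.1, -316.1, 32.7]
orientation: [2.395, -2.032, -0.002]
wrist_force: [-1.0, -0.2, 0.6]
grip_width: 85.1
```

Run:
```python
from station import env
from h import *
delta(env,(430.4,-315.5,32))
```

```text
t 20.7 ee [ 430.088 -316.1     32.747] xang -80.63692712348332 z [-0.001  0.    -1.   ] F [-1.015 -0.151  0.585] w 85.1
tool delta [-0.541 -0.406  0.747]
```

{"fn": "play_rows", "kwargs": {
  "targets": [
    {"dp":[0,0,0],"twist":[0,0,0]},
    {"dp":[0,0,0],"twist":[0,0,0]},
    {"dp":[0,0,0],"twist":[0,0,0]},
    {"dp":[0,0,0],"twist":[0,0,0]},
    {"dp":[0,0,0],"twist":[0,0,0]}
  ],
  "claw": 0
}}

```text
time_s: 21.32
ee_pos: [430.6, -316.4, 33.7]
orientation: [-2.395, 2.032, -0.002]
wrist_force: [-0.3, 0.5, 5.2]
grip_width: 25.9
```

{"fn": "play_rows", "kwargs": {
  "targets": [
    {"dp":[0,0,-0.005],"twist":[0,0,0]},
    {"dp":[0,0,-0.02],"twist":[0,0,0]},
    {"dp":[0,0,-0.03],"twist":[0,0,0]},
    {"dp":[0,0,-0.03],"twist":[0,0,0]},
    {"dp":[0,0,-0.01],"twist":[0,0,0]}
  ]
}}

```text
time_s: 21.95
ee_pos: [430.9, -316.5, 129.9]
orientation: [-2.394, 2.032, -0.004]
wrist_force: [-0.8, -0.0, -1.2]
grip_width: 26.0
```

{"fn": "play_rows", "kwargs": {
  "targets": [
    {"dp":[-0.003,-0.045,0],"twist":[0,0,0]},
    {"dp":[-0.003,-0.05,0],"twist":[0,0,0]},
    {"dp":[-0.003,-0.05,0],"twist":[0,0,0]},
    {"dp":[-0.001,-0.03,0],"twist":[0,0,1]},
    {"dp":[0,0,0],"twist":[0,0,1]}
  ]
}}

```text
time_s: 22.58
ee_pos: [602.7, -277.0, 126.1]
orientation: [2.084, -2.349, -0.003]
wrist_force: [-0.3, -0.1, -2.0]
grip_width: 26.1
```

Run:
```python
from station import env
from h import *
delta(env,(601,-278,38))
s=env.state();p,d=env.snapshot("wrist");cv2.imwrite("pics/w7.png",p)
Q=wcloud(env,d,s).reshape(-1,3)
W=Q[(np.abs(Q[:,0]-598)<85)&(np.abs(Q[:,1]+303)<95)&(Q[:,2]>36)&(Q[:,2]<44)];print(len(W),cv2.minAreaRect(W[:,:2].astype(np.float32)))
```

```text
t 22.57 ee [ 602.681 -276.976  126.08 ] xang -96.8395251541021 z [-0.002  0.    -1.   ] F [-0.267 -0.11  -1.955] w 26.1
tool delta [ 1.24   1.379 88.082]
5407 ((598.1787109375, -304.94744873046875), (144.85977172851562, 137.71881103515625), 82.69731140136719)
```

View pics/w7.png

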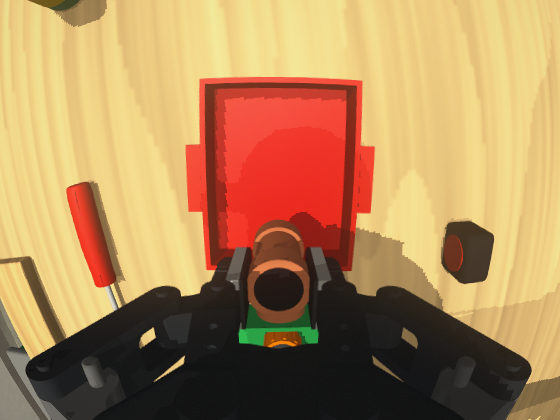

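The tee is held at (280,285), with the red bin squarely ahead in the view. Lowering into its +y half.

{"fn": "play_rows", "kwargs": {
  "targets": [
    {"dp":[0.002,0.0014,0.02],"twist":[0,0,0]},
    {"dp":[0,0,0.025],"twist":[0,0,0]},
    {"dp":[0,0,0.025],"twist":[0,0,0]},
    {"dp":[0,0,0.012],"twist":[0,0,0]},
    {"dp":[0,0,0.004],"twist":[0,0,0]}
  ]
}}

```text
time_s: 23.25
ee_pos: [599.0, -279.8, 41.2]
orientation: [2.089, -2.345, -0.002]
wrist_force: [0.6, 0.7, 0.0]
grip_width: 25.9
```

{"fn": "play_rows", "kwargs": {
  "targets": [
    {"dp":[0,0,0.001],"twist":[0,0,0]},
    {"dp":[0,0,0.001],"twist":[0,0,0]},
    {"dp":[0,0,0],"twist":[0,0,0]},
    {"dp":[0,0,0],"twist":[0,0,0]},
    {"dp":[0,0,0],"twist":[0,0,0]}
  ]
}}

```text
time_s: 23.88
ee_pos: [599.7, -279.7, 40.3]
orientation: [-2.089, 2.346, -0.0]
wrist_force: [0.3, -0.2, -0.2]
grip_width: 25.6
```

{"fn": "play_rows", "kwargs": {
  "targets": [
    {"dp":[0,0,0.001],"twist":[0,0,0]},
    {"dp":[0,0,0.0005],"twist":[0,0,0]},
    {"dp":[0,0,0.0005],"twist":[0,0,0]},
    {"dp":[0,0,0],"twist":[0,0,0]},
    {"dp":[0,0,0],"twist":[0,0,0]}
  ]
}}

```text
time_s: 24.5
ee_pos: [599.6, -279.8, 38.0]
orientation: [2.089, -2.347, -0.0]
wrist_force: [0.0, 0.6, -1.6]
grip_width: 25.9
```

{"fn": "play_rows", "kwargs": {
  "targets": [
    {"dp":[0,0,0.0005],"twist":[0,0,0]},
    {"dp":[0,0,0.0005],"twist":[0,0,0]},
    {"dp":[0,0,0],"twist":[0,0,0]},
    {"dp":[0,0,0],"twist":[0,0,0]},
    {"dp":[0,0,0],"twist":[0,0,0]}
  ]
}}

```text
time_s: 25.12
ee_pos: [599.8, -279.9, 37.8]
orientation: [-2.089, 2.346, -0.001]
wrist_force: [-1.6, 0.3, 5.4]
grip_width: 25.4
```

{"fn": "play_rows", "kwargs": {
  "targets": [
    {"dp":[0,0,0],"twist":[0,0,0]},
    {"dp":[0,0,0],"twist":[0,0,0]},
    {"dp":[0,0,0],"twist":[0,0,0]},
    {"dp":[0,0,-0.005],"twist":[0,0,0]},
    {"dp":[0,0,-0.02],"twist":[0,0,0]}
  ],
  "claw": 0.55
}}

```text
time_s: 25.75
ee_pos: [598.7, -279.5, 61.3]
orientation: [2.088, -2.346, -0.003]
wrist_force: [-0.3, -0.0, 1.0]
grip_width: 46.8
```

{"fn": "play_rows", "kwargs": {
  "targets": [
    {"dp":[0,0,-0.05],"twist":[0,0,0]},
    {"dp":[0,0,-0.06],"twist":[0,0,-0.85]},
    {"dp":[-0.05,0.019,0],"twist":[0,0,0]},
    {"dp":[-0.055,0.019,0],"twist":[0,0,0]},
    {"dp":[-0.055,0.019,0],"twist":[0,0,0]}
  ],
  "claw": 1
}}

```text
time_s: 26.38
ee_pos: [541.6, -118.7, 172.6]
orientation: [-2.223, 2.219, -0.001]
wrist_force: [1.1, 1.2, 1.0]
grip_width: 85.4
```

{"fn": "play_rows", "kwargs": {
  "targets": [
    {"dp":[-0.055,0.019,0],"twist":[0,0,0]},
    {"dp":[-0.055,0.019,0],"twist":[0,0,0]},
    {"dp":[-0.055,0.019,0],"twist":[0,0,0]},
    {"dp":[-0.055,0.019,0],"twist":[0,0,0]},
    {"dp":[-0.05,0.02,0],"twist":[0,0,0]}
  ]
}}

```text
time_s: 27.0
ee_pos: [444.8, 151.7, 172.8]
orientation: [-2.224, 2.217, -0.0]
wrist_force: [0.8, 0.7, -0.5]
grip_width: 85.5
```

Run:
```python
from station import env
from h import *
delta(env,(443.3,199,28));W=near(env,(443.4,199),42,53,28)
W=W[W[:,2]>44]
h=np.arange(0,60,1.);w=[np.ptp(np.percentile(W[:,:2]@[np.cos(a),np.sin(a)],[1,99])) for a in np.radians(h)]
print("min width yaw mod 60",h[np.argsort(w)[:6]],min(w),max(w)); print(np.round(w,1))
p,d=env.snapshot("wrist");cv2.imwrite("pics/w8.png",cv2.resize(p[60:260,180:380],None,fx=3,fy=3))
p,d=env.snapshot("top");P=cloud(env,"top",d).reshape(-1,3)
for n,c in dict(tee=(599.7,-279.8),spr=(623.5,-72.4),conn=(615,-138)).items():
    Q=P[(np.hypot(P[:,0]-c[0],P[:,1]-c[1])<24)&(P[:,2]>12)&(P[:,2]<80)]
    V=Q[Q[:,2]>np.percentile(Q[:,2],90)-6];print(n,np.percentile(Q[:,2],[50,95]),(V.min(0)+V.max(0))/2,np.ptp(V,axis=0))
```

```text
t 27.0 ee [444.83  151.731 172.757] xang -89.8249104331449 z [ 0.001  0.001 -1.   ] F [ 0.781  0.675 -0.534] w 85.5
tool delta [-47.149   1.55  144.796]
near 1020 mid [443.617 198.56   45.258] ext [33.282 36.22   6.201] mean [443.571 197.926  46.075]
min width yaw mod 60 [46. 49. 47. 45. 48. 50.] 30.975304924937802 31.854854414090596
[31.2 31.3 31.3 31.3 31.2 31.2 31.2 31.2 31.2 31.4 31.4 31.5 31.6 31.5
 31.5 31.6 31.7 31.7 31.8 31.8 31.8 31.8 31.8 31.8 31.8 31.8 31.7 31.7
 31.8 31.8 31.8 31.8 31.8 31.7 31.6 31.5 31.4 31.2 31.2 31.2 31.2 31.2
 31.2 31.2 31.1 31.1 31.  31.  31.1 31.  31.1 31.1 31.1 31.2 31.3 31.3
 31.5 31.6 31.8 31.9]
tee [58.845 62.9  ] [ 600.035 -277.584   60.687] [27.713 27.496  9.467]
spr [58.053 61.788] [624.237 -69.997  60.186] [38.46  37.932  9.858]
conn [50.661 54.765] [ 614.739 -135.624   52.318] [28.681 28.768  7.675]
```

View pics/w8.png

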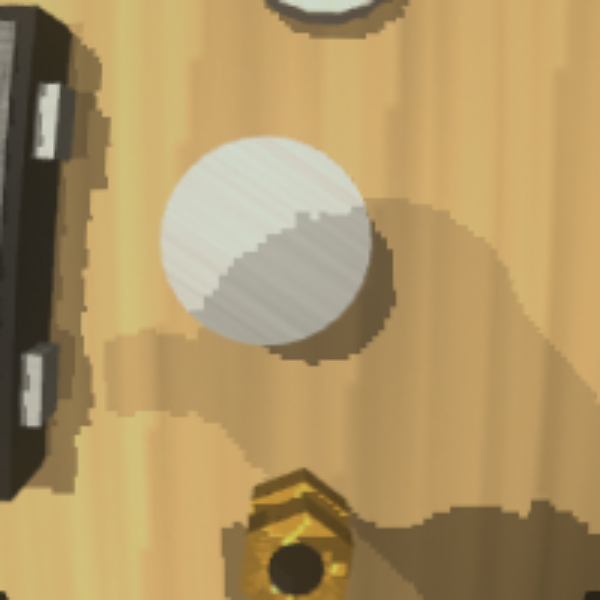

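The three placed pieces check out by depth: top discs at 60, 58 and 52 mm, full width. In this crop the coupling's top nut (centre (295,570)) has its left shoulder at (250,527) and its right at (350,540), so it is turned about -7°. I'll fit the hexagon to check.

Run:
```python
from station import env
from h import *
from scipy.optimize import minimize
s=env.state();W=[]
for i in range(4):
    p,d=env.snapshot("wrist");Q=wcloud(env,d,s).reshape(-1,3)
    W.append(Q[(np.hypot(Q[:,0]-443.6,Q[:,1]-198.5)<23)&(Q[:,2]>42)&(Q[:,2]<52)][:,:2])
W=np.vstack(W)
for q in (96,98,99.5):
    best=[]
    for a in range(-30,30,2):
        N=np.array([[np.cos(np.radians(a+k)),np.sin(np.radians(a+k))] for k in(0,60,120)])
        f=lambda c:np.percentile(np.abs((W-c)@N.T).max(1),q)
        r=minimize(f,(443.6,198.5),method="Nelder-Mead");best.append((r.fun,a,*r.x))
    best.sort();print(q,np.array(best[:4]),best[-1][0])
```

```text
96 [[ 15.955 -10.    443.053 200.035]
 [ 15.967  -6.    442.917 200.   ]
 [ 15.978  -8.    443.006 199.87 ]
 [ 15.986 -12.    443.131 199.993]] 16.80292266590062
98 [[ 16.403 -10.    443.265 199.634]
 [ 16.422 -12.    443.121 199.869]
 [ 16.428  -8.    443.071 200.012]
 [ 16.465  -6.    443.251 199.871]] 17.406601981040772
99.5 [[ 16.966  -8.    443.327 199.975]
 [ 16.97  -10.    443.515 199.965]
 [ 17.084  -6.    443.095 199.674]
 [ 17.102 -12.    443.461 199.887]] 18.366347903411892
```

{"fn": "play_rows", "kwargs": {
  "targets": [
    {"dp":[-0.024,0.0015,0],"twist":[0,0,0]},
    {"dp":[-0.024,0,0],"twist":[0,0,0]},
    {"dp":[0,0,0.03],"twist":[0,0,0.54]},
    {"dp":[0,0,0.03],"twist":[0,0,0.54]},
    {"dp":[0,0,0.03],"twist":[0,0,0]}
  ]
}}

```text
time_s: 27.98
ee_pos: [444.5, 196.6, 81.2]
orientation: [-2.047, 2.383, -0.0]
wrist_force: [1.0, -0.3, -0.9]
grip_width: 85.4
```

{"fn": "play_rows", "kwargs": {
  "targets": [
    {"dp":[0,0,0.02],"twist":[0,0,0]},
    {"dp":[0,0,0.02],"twist":[0,0,0]},
    {"dp":[0,0,0.018],"twist":[0,0,0]},
    {"dp":[0,0,0],"twist":[0,0,0]},
    {"dp":[0,0,0],"twist":[0,0,0]}
  ]
}}

```text
time_s: 28.6
ee_pos: [444.5, 197.4, 24.5]
orientation: [-2.049, 2.381, -0.0]
wrist_force: [0.0, 0.5, 0.4]
grip_width: 85.3
```

Run:
```python
from station import env
from h import *
delta(env,(443.3,199.4,25))
```

```text
t 28.6 ee [444.519 197.381  24.509] xang -98.55852324744832 z [ 0.  0. -1.] F [0.04  0.468 0.409] w 85.3
tool delta [-1.816  1.506 -0.491]
```

{"fn": "play_rows", "kwargs": {
  "targets": [
    {"dp":[-0.0018,0.001,0],"twist":[0,0,0]},
    {"dp":[0,0,0],"twist":[0,0,0]},
    {"dp":[0,0,0],"twist":[0,0,0]},
    {"dp":[0,0,0],"twist":[0,0,0]},
    {"dp":[0,0,0],"twist":[0,0,0]}
  ]
}}

```text
time_s: 29.22
ee_pos: [443.1, 199.8, 24.1]
orientation: [-2.051, 2.38, -0.0]
wrist_force: [0.1, -1.0, 0.2]
grip_width: 85.6
```

{"fn": "play_rows", "kwargs": {
  "targets": [
    {"dp":[0,0,0],"twist":[0,0,0]},
    {"dp":[0,0,0],"twist":[0,0,0]},
    {"dp":[0,0,0],"twist":[0,0,0]},
    {"dp":[0,0,0],"twist":[0,0,0]},
    {"dp":[0,0,0],"twist":[0,0,0]}
  ],
  "claw": 0
}}

```text
time_s: 29.85
ee_pos: [443.2, 199.8, 24.2]
orientation: [-2.051, 2.38, -0.0]
wrist_force: [-1.3, -0.1, 4.8]
grip_width: 30.8
```

{"fn": "play_rows", "kwargs": {
  "targets": [
    {"dp":[0,0,-0.005],"twist":[0,0,0]},
    {"dp":[0,0,-0.02],"twist":[0,0,0]},
    {"dp":[0,0,-0.03],"twist":[0,0,0]},
    {"dp":[0,0,-0.035],"twist":[0,0,0]},
    {"dp":[0,0,-0.03],"twist":[0,0,0]}
  ]
}}

```text
time_s: 30.48
ee_pos: [443.0, 199.7, 145.3]
orientation: [-2.051, 2.38, 0.0]
wrist_force: [0.8, 0.5, -1.2]
grip_width: 30.9
```

Width 30.8 mm is consistent with the 32 mm flats, since every grip so far has read 1–3 mm under nominal. Carrying it to the red bin.

{"fn": "play_rows", "kwargs": {
  "targets": [
    {"dp":[0.045,-0.02,0],"twist":[0,0,0]},
    {"dp":[0.05,-0.022,0],"twist":[0,0,0]},
    {"dp":[0.05,-0.022,0],"twist":[0,0,0]},
    {"dp":[0.05,-0.022,0],"twist":[0,0,0]},
    {"dp":[0.05,-0.022,0],"twist":[0,0,0]}
  ]
}}

```text
time_s: 31.1
ee_pos: [513.9, -60.2, 144.2]
orientation: [-2.051, 2.379, 0.0]
wrist_force: [1.5, -0.2, -1.0]
grip_width: 30.5
```

{"fn": "play_rows", "kwargs": {
  "targets": [
    {"dp":[0.05,-0.022,0],"twist":[0,0,0]},
    {"dp":[0.05,-0.022,0],"twist":[0,0,0]},
    {"dp":[0.05,-0.022,0],"twist":[0,0,0]},
    {"dp":[0.05,-0.022,0],"twist":[0,0,0]},
    {"dp":[0.045,-0.022,0],"twist":[0,0,0]}
  ]
}}

```text
time_s: 31.72
ee_pos: [586.3, -318.9, 143.7]
orientation: [2.05, -2.38, -0.001]
wrist_force: [0.6, 0.3, -1.3]
grip_width: 30.6
```

Run:
```python
from station import env
from h import *
delta(env,(593.2,-341.7,30))
```

```text
t 31.73 ee [ 586.338 -318.918  143.702] xang -98.52474874578475 z [-0.001  0.    -1.   ] F [ 0.592  0.306 -1.346] w 30.6
tool delta [ 21.547 -10.239 113.689]
```

{"fn": "play_rows", "kwargs": {
  "targets": [
    {"dp":[0.0215,-0.01,0],"twist":[0,0,0]},
    {"dp":[0,0,0.03],"twist":[0,0,0]},
    {"dp":[0,0,0.035],"twist":[0,0,0]},
    {"dp":[0,0,0.03],"twist":[0,0,0]},
    {"dp":[0,0,0.01],"twist":[0,0,0]}
  ]
}}

```text
time_s: 32.35
ee_pos: [591.5, -339.3, 36.6]
orientation: [2.049, -2.379, -0.006]
wrist_force: [0.1, 0.4, -1.0]
grip_width: 30.7
```

{"fn": "play_rows", "kwargs": {
  "targets": [
    {"dp":[0,0,0.004],"twist":[0,0,0]},
    {"dp":[0,0,0.002],"twist":[0,0,0]},
    {"dp":[0,0,0.001],"twist":[0,0,0]},
    {"dp":[0,0,0],"twist":[0,0,0]},
    {"dp":[0,0,0],"twist":[0,0,0]}
  ]
}}

```text
time_s: 32.98
ee_pos: [593.3, -339.8, 32.6]
orientation: [-2.051, 2.379, -0.001]
wrist_force: [-0.2, -0.3, -1.6]
grip_width: 30.6
```

{"fn": "play_rows", "kwargs": {
  "targets": [
    {"dp":[0,0,0.001],"twist":[0,0,0]},
    {"dp":[0,0,0.001],"twist":[0,0,0]},
    {"dp":[0,0,0.001],"twist":[0,0,0]},
    {"dp":[0,0,0.0005],"twist":[0,0,0]},
    {"dp":[0,0,0],"twist":[0,0,0]}
  ]
}}

```text
time_s: 33.6
ee_pos: [593.1, -339.8, 28.5]
orientation: [2.051, -2.38, -0.0]
wrist_force: [0.1, 0.3, -1.5]
grip_width: 30.8
```

{"fn": "play_rows", "kwargs": {
  "targets": [
    {"dp":[0,0,0.0005],"twist":[0,0,0]},
    {"dp":[0,0,0],"twist":[0,0,0]},
    {"dp":[0,0,0],"twist":[0,0,0]},
    {"dp":[0,0,0],"twist":[0,0,0]},
    {"dp":[0,0,0],"twist":[0,0,0]}
  ]
}}

```text
time_s: 34.22
ee_pos: [593.2, -339.8, 28.3]
orientation: [-2.051, 2.38, -0.0]
wrist_force: [-2.1, 1.4, 4.5]
grip_width: 30.9
```

{"fn": "play_rows", "kwargs": {
  "targets": [
    {"dp":[0,0,0],"twist":[0,0,0]},
    {"dp":[0,0,0],"twist":[0,0,0]},
    {"dp":[0,0,0],"twist":[0,0,0]},
    {"dp":[0,0,-0.005],"twist":[0,0,0]},
    {"dp":[0,0,-0.02],"twist":[0,0,0]}
  ],
  "claw": 0.6
}}

```text
time_s: 34.85
ee_pos: [592.3, -339.5, 52.3]
orientation: [2.05, -2.379, -0.003]
wrist_force: [1.0, 0.3, 0.9]
grip_width: 51.1
```

{"fn": "play_rows", "kwargs": {
  "targets": [
    {"dp":[0,0,-0.06],"twist":[0,0,0]},
    {"dp":[0,0,-0.06],"twist":[0,0,0]},
    {"dp":[0,0,-0.04],"twist":[0,0,-0.4]},
    {"dp":[-0.045,0.0057,0],"twist":[0,0,0]},
    {"dp":[-0.05,0.0057,0],"twist":[0,0,0]}
  ],
  "claw": 1
}}

```text
time_s: 35.48
ee_pos: [590.5, -243.7, 214.0]
orientation: [-2.114, 2.323, -0.002]
wrist_force: [1.3, 0.8, 0.1]
grip_width: 85.2
```

{"fn": "play_rows", "kwargs": {
  "targets": [
    {"dp":[-0.055,0.0057,0],"twist":[0,0,0]},
    {"dp":[-0.055,0.0057,0],"twist":[0,0,0]},
    {"dp":[-0.055,0.0057,0],"twist":[0,0,0]},
    {"dp":[-0.055,0.0057,0],"twist":[0,0,0]},
    {"dp":[-0.055,0.0057,0],"twist":[0,0,0]}
  ]
}}

```text
time_s: 36.1
ee_pos: [587.4, 34.1, 213.8]
orientation: [-2.116, 2.321, -0.001]
wrist_force: [1.4, 0.5, -0.3]
grip_width: 85.1
```

{"fn": "play_rows", "kwargs": {
  "targets": [
    {"dp":[-0.025,0.0057,0],"twist":[0,0,0]},
    {"dp":[0,0,0],"twist":[0,0,0]},
    {"dp":[0,0,0],"twist":[0,0,0]},
    {"dp":[0,0,0],"twist":[0,0,0]},
    {"dp":[0,0,0],"twist":[0,0,0]}
  ]
}}

```text
time_s: 36.72
ee_pos: [584.2, 56.8, 213.1]
orientation: [2.115, -2.323, 0.0]
wrist_force: [-0.1, -0.2, 0.2]
grip_width: 85.2
```

Run:
```python
from station import env
from h import *
delta(env,(584.5,101,66));W=near(env,(584.5,101),88,106,30,name="pics/w9.png")
s=env.state();p,d=env.snapshot("wrist");Q=wcloud(env,d,s);print("foam",np.median(Q.reshape(-1,3)[(np.abs(Q.reshape(-1,3)[:,0]-584)<50)&(np.abs(Q.reshape(-1,3)[:,1]-60)<15)],0))
```

```text
t 36.73 ee [584.217  56.832 213.056] xang -95.36509997986278 z [-0. -0. -1.] F [-0.113 -0.166  0.22 ] w 85.2
tool delta [-44.007   3.846 147.054]
near 1292 mid [585.183 100.614  93.958] ext [34.604 35.728 11.376] mean [585.012  99.018  96.911]
foam [571.123  48.613 280.722]
```

View pics/w9.png

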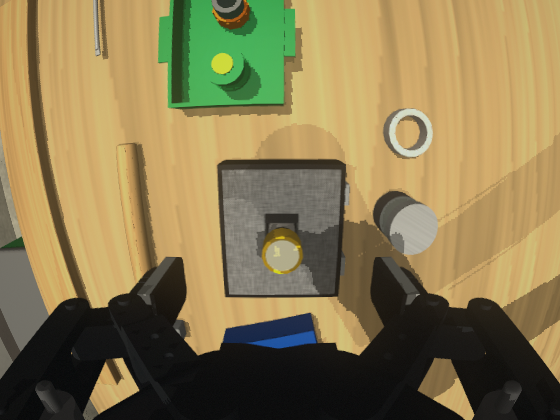

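The torch's lens is at (282,253) in the case, the jar is still standing at (412,225), and both green-bin pieces are upright. Descending on the torch's head.

{"fn": "play_rows", "kwargs": {
  "targets": [
    {"dp":[-0.022,0.002,0],"twist":[0,0,0]},
    {"dp":[-0.022,0.0015,0],"twist":[0,0,0]},
    {"dp":[0,0,0.04],"twist":[0,0,0]},
    {"dp":[0,0,0.03],"twist":[0,0,0]},
    {"dp":[0,0,0],"twist":[0,0,0]}
  ]
}}

```text
time_s: 37.45
ee_pos: [583.3, 102.5, 140.8]
orientation: [2.115, -2.317, -0.002]
wrist_force: [-0.2, 0.1, 0.9]
grip_width: 85.4
```

Run:
```python
from station import env
from h import *
delta(env,(585,100.8,68))
```

```text
t 37.45 ee [583.254 102.5   140.815] xang -95.23651589663602 z [-0.004 -0.002 -1.   ] F [-0.222  0.096  0.894] w 85.4
tool delta [ 1.364 -2.197 72.81 ]
```

{"fn": "play_rows", "kwargs": {
  "targets": [
    {"dp":[0.0014,-0.001,0],"twist":[0,0,0]},
    {"dp":[0,0,0.03],"twist":[0,0,0]},
    {"dp":[0,0,0.03],"twist":[0,0,0]},
    {"dp":[0,0,0.013],"twist":[0,0,0]},
    {"dp":[0,0,0],"twist":[0,0,0]}
  ]
}}

```text
time_s: 38.08
ee_pos: [585.9, 100.5, 70.4]
orientation: [2.117, -2.321, 0.0]
wrist_force: [0.4, -0.2, 0.7]
grip_width: 85.8
```

Run:
```python
from station import env
from h import *
delta(env,(585,100.8,68))
```

```text
t 38.08 ee [585.904 100.473  70.419] xang -95.28051325903972 z [ 0. -0. -1.] F [ 0.396 -0.168  0.734] w 85.8
tool delta [-0.243  0.93   2.419]
```

{"fn": "play_rows", "kwargs": {
  "targets": [
    {"dp":[0,0.0008,0.002],"twist":[0,0,0]},
    {"dp":[0,0,0],"twist":[0,0,0]},
    {"dp":[0,0,0],"twist":[0,0,0]},
    {"dp":[0,0,0],"twist":[0,0,0]},
    {"dp":[0,0,0],"twist":[0,0,0]}
  ],
  "claw": 0
}}

```text
time_s: 38.7
ee_pos: [585.2, 100.6, 69.1]
orientation: [-2.116, 2.321, -0.001]
wrist_force: [-1.3, 0.4, 4.7]
grip_width: 34.3
```

{"fn": "play_rows", "kwargs": {
  "targets": [
    {"dp":[0,0,0],"twist":[0,0,0]},
    {"dp":[0,0,-0.002],"twist":[0,0,0]},
    {"dp":[0,0,-0.002],"twist":[0,0,0]},
    {"dp":[0,0,-0.003],"twist":[0,0,0]},
    {"dp":[0,0,-0.003],"twist":[0,0,0]}
  ]
}}

```text
time_s: 39.33
ee_pos: [584.1, 100.3, 77.7]
orientation: [2.115, -2.321, -0.001]
wrist_force: [-0.2, 0.7, -7.4]
grip_width: 34.0
```

Pulling with 7 N, within the stated 4–12 N, so I'll continue straight up.

{"fn": "play_rows", "kwargs": {
  "targets": [
    {"dp":[0,0,-0.005],"twist":[0,0,0]},
    {"dp":[0,0,-0.005],"twist":[0,0,0]},
    {"dp":[0,0,-0.005],"twist":[0,0,0]},
    {"dp":[0,0,-0.005],"twist":[0,0,0]},
    {"dp":[0,0,-0.005],"twist":[0,0,0]}
  ]
}}

```text
time_s: 39.95
ee_pos: [584.8, 100.5, 103.5]
orientation: [-2.116, 2.322, -0.0]
wrist_force: [0.1, -0.5, -7.3]
grip_width: 34.3
```

{"fn": "play_rows", "kwargs": {
  "targets": [
    {"dp":[0,0,-0.005],"twist":[0,0,0]},
    {"dp":[0,0,-0.008],"twist":[0,0,0]},
    {"dp":[0,0,-0.015],"twist":[0,0,0]},
    {"dp":[0,0,-0.02],"twist":[0,0,0]},
    {"dp":[0,0,-0.02],"twist":[0,0,0]}
  ]
}}

```text
time_s: 40.58
ee_pos: [585.2, 100.5, 173.0]
orientation: [-2.116, 2.321, -0.001]
wrist_force: [-0.5, -0.9, -1.3]
grip_width: 34.3
```

Run:
```python
from station import env
from h import *
delta(env,(604.4,307.6,166))
p,d=env.snapshot("scene");p2,d2=env.snapshot("wrist")
s=env.state()
a=cv2.resize(p[120:270,240:420],None,fx=2.2,fy=2.2);b=cv2.resize(p2[150:350,180:400],None,fx=1.65,fy=1.65)
cv2.imwrite("pics/s3.png",np.hstack([a,b]))
```

```text
t 40.58 ee [585.201 100.526 173.004] xang -95.27757325521581 z [ 0.001  0.    -1.   ] F [-0.491 -0.865 -1.302] w 34.3
tool delta [-207.959   -0.062    7.09 ]
```

View pics/s3.png

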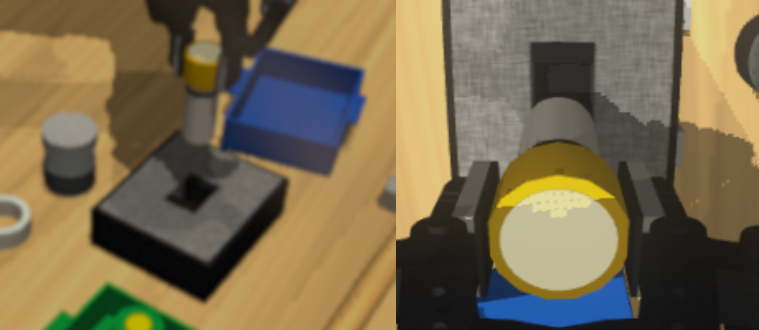

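The torch is clear of the case and hanging upright, and the jar is standing. Carrying it to the blue bin.

{"fn": "play_rows", "kwargs": {
  "targets": [
    {"dp":[-0.035,0,0],"twist":[0,0,0]},
    {"dp":[-0.05,0,0],"twist":[0,0,0]},
    {"dp":[-0.05,0,0],"twist":[0,0,0]},
    {"dp":[-0.045,0,0],"twist":[0,0,0]},
    {"dp":[-0.028,0,0],"twist":[0,0,0]}
  ]
}}

```text
time_s: 41.3
ee_pos: [603.8, 309.6, 170.8]
orientation: [2.118, -2.32, -0.0]
wrist_force: [-0.5, -0.6, -1.3]
grip_width: 34.4
```

{"fn": "play_rows", "kwargs": {
  "targets": [
    {"dp":[0,0,0],"twist":[0,0,0]},
    {"dp":[0,0,0.03],"twist":[0,0,0]},
    {"dp":[0,0,0.04],"twist":[0,0,0]},
    {"dp":[0,0,0.02],"twist":[0,0,0]},
    {"dp":[0,0,0.01],"twist":[0,0,0]}
  ]
}}

```text
time_s: 41.92
ee_pos: [603.6, 306.2, 69.8]
orientation: [2.114, -2.321, -0.0]
wrist_force: [0.9, 0.2, 0.4]
grip_width: 34.4
```

{"fn": "play_rows", "kwargs": {
  "targets": [
    {"dp":[0,0,0.004],"twist":[0,0,0]},
    {"dp":[0,0,0.002],"twist":[0,0,0]},
    {"dp":[0,0,0.001],"twist":[0,0,0]},
    {"dp":[0,0,0],"twist":[0,0,0]},
    {"dp":[0,0,0],"twist":[0,0,0]}
  ]
}}

```text
time_s: 42.55
ee_pos: [604.1, 307.7, 64.4]
orientation: [-2.116, 2.321, -0.0]
wrist_force: [0.5, -0.2, -0.8]
grip_width: 34.2
```

{"fn": "play_rows", "kwargs": {
  "targets": [
    {"dp":[0,0,0.001],"twist":[0,0,0]},
    {"dp":[0,0,0.001],"twist":[0,0,0]},
    {"dp":[0,0,0.0005],"twist":[0,0,0]},
    {"dp":[0,0,0],"twist":[0,0,0]},
    {"dp":[0,0,0],"twist":[0,0,0]}
  ]
}}

```text
time_s: 43.18
ee_pos: [604.0, 307.6, 61.5]
orientation: [2.117, -2.322, 0.0]
wrist_force: [0.6, 0.9, -0.7]
grip_width: 33.9
```

{"fn": "play_rows", "kwargs": {
  "targets": [
    {"dp":[0,0,0.0005],"twist":[0,0,0]},
    {"dp":[0,0,0.0005],"twist":[0,0,0]},
    {"dp":[0,0,0],"twist":[0,0,0]},
    {"dp":[0,0,0],"twist":[0,0,0]},
    {"dp":[0,0,0],"twist":[0,0,0]}
  ]
}}

```text
time_s: 43.8
ee_pos: [604.1, 307.7, 61.2]
orientation: [-2.116, 2.321, -0.0]
wrist_force: [-1.7, -1.1, 5.3]
grip_width: 34.2
```

Contact with the floor. I'll release, retreat straight up, and check.

{"fn": "play_rows", "kwargs": {
  "targets": [
    {"dp":[0,0,0],"twist":[0,0,0]},
    {"dp":[0,0,0],"twist":[0,0,0]},
    {"dp":[0,0,0],"twist":[0,0,0]},
    {"dp":[0,0,-0.005],"twist":[0,0,0]},
    {"dp":[0,0,-0.02],"twist":[0,0,0]}
  ],
  "claw": 0.7
}}

```text
time_s: 44.42
ee_pos: [603.3, 307.0, 84.7]
orientation: [2.115, -2.32, -0.0]
wrist_force: [0.9, -0.3, 0.2]
grip_width: 59.4
```

{"fn": "play_rows", "kwargs": {
  "targets": [
    {"dp":[0,0,-0.05],"twist":[0,0,0]},
    {"dp":[0,0,-0.06],"twist":[0,0,0]},
    {"dp":[0,0.05,-0.02],"twist":[0,0,0]},
    {"dp":[0,0.05,0],"twist":[0,0,0]},
    {"dp":[0,0.05,0],"twist":[0,0,0]}
  ]
}}

```text
time_s: 45.05
ee_pos: [453.3, 321.4, 216.3]
orientation: [-2.115, 2.321, 0.001]
wrist_force: [-0.0, 1.6, -0.2]
grip_width: 59.8
```

Run:
```python
from station import env
from h import *
delta(env,(604,307,200))
p,d=env.snapshot("top");P=cloud(env,"top",d).reshape(-1,3)
q,_=env.snapshot("scene")
for n,c in dict(torch=(604,308),tee=(600,-278),coup=(593,-340),spr=(624,-71),conn=(615,-137),jar=(452,102)).items():
    Q=P[(np.hypot(P[:,0]-c[0],P[:,1]-c[1])<30)&(P[:,2]>12)&(P[:,2]<120)]
    V=Q[Q[:,2]>np.percentile(Q[:,2],90)-6];print(n,np.percentile(Q[:,2],[50,95]),(V.min(0)+V.max(0))/2,np.ptp(V,axis=0))
cv2.imwrite("pics/f.png",np.vstack([cv2.resize(q,None,fx=1,fy=1)[100:],cv2.resize(p[110:260,60:480],(560,200))]))
```

```text
t 45.05 ee [453.334 321.394 216.293] xang -95.32002051100287 z [ 0.001  0.001 -1.   ] F [-0.001  1.629 -0.164] w 59.8
tool delta [   0.382 -151.342   16.387]
torch [88.64  92.455] [603.222 309.396  90.84 ] [34.1   37.319 10.086]
tee [54.346 62.877] [ 600.268 -277.652   60.833] [28.056 29.108  9.372]
coup [49.109 52.322] [ 593.938 -337.812   50.259] [33.386 34.852  8.492]
spr [58.016 61.235] [623.632 -70.025  59.291] [40.198 37.839  9.286]
conn [50.319 55.421] [ 615.024 -135.844   52.536] [28.975 28.444  7.968]
jar [66.531 69.289] [452.208 103.697  67.378] [51.704 53.819  9.406]
```

View pics/f.png

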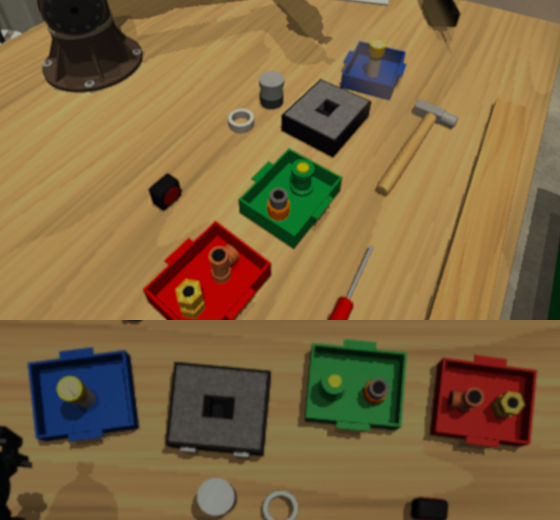

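All five pieces stand upright in their bins: torch top at 89 mm, tee 60, sprinkler 58, connector 52, coupling 50, each 4 mm above its own height as the bin floor requires. The jar has not moved.

```bash
python3 -c "
from station import env
print(env.hand_in())"
```

```text
the job is handed in; nothing more can be done
None
```

The bench is cleared and the job was handed in at about 45 s of the 128 s allowed. No verdict was reported.

- **Green bin:** the orange hose connector and the green sprinkler head.
- **Red bin:** the copper tee and the brass coupling.
- **Blue bin:** the torch, drawn straight up out of the case at about 7 N.

I set each piece down on light floor contact (about 5–10 N), then let go and backed off.

The last top-camera depth check found every piece's top within about 1 mm of its own height plus the 4 mm bin floor. The top faces showed full outlines, so all five stand upright. The jar is still standing where it was.

No final check failed or disagreed. Two readings looked odd along the way:
- **Connector grip:** the pad tips pressed on its ledge with 18 N as the jaws closed.
- **Sprinkler check:** one check after placing it was partly blocked, most likely by the arm. Repeated with the arm away, it was fine.

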